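# Weigh in the full tin

### The job

Of the three sealed tins on the wooden board, which look alike, only one holds its full weight: find it by lifting the tins or trying them on the scale, and leave it standing centred on the scale's sprung pan, let go. Lower tins onto the pan gently, never dropping or pressing it down to its stop; leave the other two tins standing on the board, and do not knock over any tin or disturb the things around.

Things in the scene. Friction and masses are not known exactly. Their poses are not given: they have to be found in the camera images.
- tin_a: one of three sealed round metal tins, exactly alike from outside: 64 mm diameter, 110 mm high, flat lid; origin at the centre of its underside, z up. It stands on the board at the start. One of the three (any of them) is full, about 0.72 kg (7.1 N); the other two are part-filled, about 0.42 kg (4.1 N) each; all within about 6 percent
- tin_b: one of three sealed round metal tins, exactly alike from outside: 64 mm diameter, 110 mm high, flat lid; origin at the centre of its underside, z up. It stands on the board at the start. One of the three (any of them) is full, about 0.72 kg (7.1 N); the other two are part-filled, about 0.42 kg (4.1 N) each; all within about 6 percent
- tin_c: one of three sealed round metal tins, exactly alike from outside: 64 mm diameter, 110 mm high, flat lid; origin at the centre of its underside, z up. It stands on the board at the start. One of the three (any of them) is full, about 0.72 kg (7.1 N); the other two are part-filled, about 0.42 kg (4.1 N) each; all within about 6 percent
- board: flat plywood board fixed to the table, 250 mm (its x) by 360 mm (its y), 12 mm thick; origin at the centre of its underside. The tins stand in a row along its y, about 115 mm apart
- scale: white packing scale fixed to the table, 220 mm (its x) by 200 mm (its y), housing 48 mm high; origin at the centre of its underside. The pan is over its middle; a small upright dial plate (60 mm wide, up to 109 mm above the table) stands 99 mm from the middle on its +x side, with a black pointer that sinks with the pan past marks 5 mm apart
- pan_centre (a point): centre of the top face of the scale's round steel pan, 140 mm diameter; the top face is 98 mm above the table when empty. An engraved ring 70 mm across marks the middle. The point sinks with the pan
- pan (a joint): how far the pan has sunk, in m: 0 empty, stop at 0.024 (count 0.022 as touching it). Its spring takes 0.5 N to start and then about 0.4 N per mm, lightly damped: a part-filled tin sinks it about 9 mm, the full one about 16 mm; a full tin let go at first contact swings down into the stop, so let the pan take up its weight before opening the fingers
- mug: white ceramic mug, 80 mm wide, 95 mm high; not part of the job, leave alone; origin at the centre of its underside
- tumbler: drinking glass, 72 mm wide, 110 mm high; not part of the job, leave alone; origin at the centre of its underside
- tape: roll of clear tape lying flat on the board's far part, 90 mm wide, 25 mm high; not part of the job, leave alone; origin at the centre of its underside
- stamp: turned wooden hand stamp standing on the board's far part, 40 mm wide, 66 mm high; not part of the job, leave alone; origin at the centre of its underside
- scoop: aluminium hand scoop with wooden handle, 190 mm long, 30 mm high, lying at the robot's right, its length along its x; not part of the job, leave alone; origin at the centre of its underside
Not all that is in view belongs to the job. Leave any blue or pink look-alike of the tin_c alone.

How it is judged:
By the outcome, as a careful person would: the job done as asked, in the order asked, and still so for the second after the job is handed in, with the robot touching nothing.
It also fails if it takes over 64 s, if anything falls off the work surface, if the arm or the gripper's body presses on something with over 40 N, if the wrist force passes 120 N, or if a joint passes its speed limit or range.

### The arm

A 6-joint arm with a two-finger parallel gripper is mounted at the origin on the work surface. World frame = base frame: x ahead of the robot, y to its left, z up, the work surface at z = 0. Lengths are in mm, angles in rad, forces in N, time in s.
With the tool pointing down it reaches from about 325 to 900 mm from the base axis. Payload 6.1 kg.
Tool frame: the origin (TCP) lies midway between the tips of the shut fingers; the grasp point (between the pads) lies 19 mm behind it; z points along the fingers, y is the line along which they close (so a half turn about z gives the same grasp; the last joint's range is limited). The gripper opens to 87 mm and grips with 3 to 60 N. Pads are 19 mm wide; open, the fingers measure 117 mm over their backs; the gripper's body (75 mm by 190 mm) begins 51 mm behind the grasp point.
Start: joints at [1.125, 0.22, 1.526, -0, 1.395, -0.126], TCP at [196.484, 593.304, 222.538] pointing down, gripper open.
Joint ranges: [-2.98, 2.98], [-0.91, 2.08], [0.09, 2.57], [-1.24, 4.39], [0.2, 2.65], [-2.68, 2.68]. Speed limits (rad/s): [2.57, 2.57, 3.01, 3.14, 3.14, 3.14].

### API

Orientations are given as a 3x3 rotation matrix whose columns are the frame's x, y, z axes.
In Python, from bench import * gives the robot as it stands. The module is installed in compiled form; this text tells all that it offers.
- The arm moves only by the tool arm_command, never from a script. Its argument "motion" is text: rows parted by semicolons, each of 7 numbers parted by spaces: the shift along the tool's x, y, z each as a share of 120 mm, from -1 to 1, then the turn, a rotation vector about the tool's x, y, z each as a share of pi/2 rad, from -1 to 1, then the closure, from 0 (fully open) to 1 (shut). A call has 1 to 10 rows; each row is the pose to reach, as a shift and turn from the pose commanded when the call began, along the tool's axes at that moment; what a row does not reach only later rows make up. A row lasts 1/10 s, in which the tool goes at most 50 mm and 8.59 degrees, less where a joint would pass 70% of its speed; a pose out of reach is approached as far as the arm can. A call with a number of a shift or a turn outside -1 to 1 is refused whole. A call with a gripper value outside its range is refused whole. The fingers move at their own pace and stop on an object; "force" is the grip in N (left out, the last holds). Time passes only in rows, so rows that repeat a pose let the fingers close. It gives the time, the measured TCP pose, the force, the opening and the grip force at its end, in the units of the state.
- sense(): the state, without advancing time (a new reading comes with each control period).
- get_image(name): name is "side" or "top" or "wrist"; returns a dict with "frame" (384x512x3 uint8, red, green, blue), "z_map" (384x512 float32, mm along the optical axis (not along the pixel's ray), 0 where there is no reading), "K" (3x3 intrinsics, pixels), "rvec" (rotation vector, rad) and "tvec" (3), from world to camera coordinates, as OpenCV has them; the wrist camera has in their place "hand_eye" (4x4, takes a point from camera to tool coordinates, whose origin is the TCP and whose axes are the flange's). Camera axes: x right, y down, z forward; pixel columns grow to the right and rows downward; lengths in mm; the calibration is good to about 2 mm. The wrist camera is an equidistant fisheye: a pixel r from the principal point sees the ray r / f radians off the axis. A picture is of the moment at which its call begins: read the wrist's pose just before it.
- finish_job(): hands the job in; it is judged then, once.
Trained networks look in the newest picture that a camera, given by its name, has taken for a name from the list of things; names that differ only in an ending like _2 or _b are one class to them, and where a whole thing is asked for, a point or a joint stands for the part that bears it (a point fixed in the world has none). Each returns a list of dicts, best first, with "p" (0 to 1); they miss things now and then, are a little off and sometimes report something else, mostly with a low value. They report only what shows in the picture. A call takes as long as a camera call. They do not tell look-alikes from the thing itself.
- boxes_of(camera, query): "box" ([left, top, width, height] in pixels, round what is visible of it).
- regions_of(camera, query): "region" (384x512 bool, what is visible of it) and "box" ([left, top, width, height] in pixels, round what is visible of it).
- landmark_of(camera, query): "position" ([column, row] in pixels: a listed point, or the origin of a listed thing).
The state is a dict: "time": time; "joint_positions": joint angles; "dq": joint speeds; "tau": joint torques, N m; "tcp_pos": TCP position; "tool_rot": TCP orientation; "force": force on the tool from outside, world axes, zero at the start; "moment": the same for the moment, N m; "finger_gap": opening from 0.0 (shut) to 1.0 (fully open); "finger_force": force on a finger pad.
Only numpy, scipy, OpenCV 4.12 (cv2) and the standard library are available. Lean on these libraries where they do the work, as an engineer would, in place of code of your own. Each camera call takes 0.05 s, during which the arm holds its last target. There are 200 camera calls.

## Working session

There is one attempt and no reset: what is moved stays moved. The work goes in short steps, Python scripts to look and compute and a tool call to move; the robot and the scene stay as the last step left them, time stands still between calls to the robot, and variables do not carry over. Pictures are saved under pics/ and viewed, at most 10 in all, crops included, and the job is handed in when it is done.

Besides the shell and the picture viewer there is one more tool, called after "Emit:" as name(argument=value, ...) on one line, values as JSON. arm_command: Moves the arm, as the interface text tells. Shift numbers are shares of 120 mm and turn numbers shares of pi/2 rad, none past 1 either way. Its arguments: {"type":"object","properties":{"motion":{"type":"string"},"force":{"type":"number"}},"required":["motion"]}

```bash
mkdir -p pics; cat > h.py <<'E'
from bench import *
import numpy as np, cv2
def world(im,uv,z=None):
    """pixel -> world through depth, or by cutting plane z"""
    R=cv2.Rodrigues(np.array(im["rvec"],float))[0]; t=np.array(im["tvec"],float).ravel()
    uv=np.atleast_2d(uv).astype(float)
    d=np.c_[uv,np.ones(len(uv))]@np.linalg.inv(im["K"]).T
    if z is None:
        zz=im["z_map"][uv[:,1].round().astype(int),uv[:,0].round().astype(int)]
        return (d*zz[:,None]-t)@R
    c=-R.T@t; dw=d@R
    return c+dw*((z-c[2])/dw[:,2])[:,None]
E
python3 - <<'E'
from h import *
s=sense();print(s["time"],s["tcp_pos"],s["tool_rot"],s["force"])
a=[]
for c in("top","side"):
    im=get_image(c);a.append(im["frame"])
    for q in("tin_a","scale","mug","tumbler","tape","stamp","scoop","board"):
        for r in regions_of(c,q):
            if r["p"]<.3: continue
            v,u=np.where(r["region"]&(im["z_map"]>0))
            P=world(im,np.c_[u,v]); h=np.percentile(P[:,2],97)
            T=P[P[:,2]>h-6]
            print(c,q,round(r["p"],2),np.round(r["box"]),"top z",h.round(),"mid",((T.max(0)+T.min(0))/2).round(),"ext",np.ptp(T,axis=0).round())
    for l in landmark_of(c,"pan_centre"):
        print("pan",c,l,world(im,l["position"]).round(1),world(im,l["position"],98).round(1))
cv2.imwrite("pics/a.png",cv2.resize(np.vstack(a)[...,::-1],(400,600)) if 0 else cv2.resize(np.hstack(a)[...,::-1],(800,300)))
cv2.imwrite("pics/top.png",a[0][...,::-1]);cv2.imwrite("pics/side.png",a[1][...,::-1])
E
```

```text
0.0 [196.19828101 592.74139764 221.42744466] [[-9.49306443e-01  3.14350932e-01 -8.76779325e-04]
 [ 3.14352034e-01  9.49304826e-01 -1.77346469e-03]
 [ 2.74840566e-04 -1.95917882e-03 -9.99998043e-01]] [-1.15059739  0.41699617  0.31042686]
top tin_a 0.84 [156. 186.  18.  13.] top z 131.0 mid [470. 357. 130.] ext [51. 55. 10.]
top tin_a 0.73 [216. 180.  16.  16.] top z 130.0 mid [470. 126. 129.] ext [55. 63.  9.]
top tin_a 0.71 [145. 234.  20.  22.] top z 119.0 mid [253. 398. 119.] ext [55. 56. 13.]
top tin_a 0.7 [189. 184.  15.  14.] top z 131.0 mid [469. 234. 131.] ext [59. 59. 13.]
top tin_a 0.7 [123. 197.  28.  17.] top z 119.0 mid [416. 486. 118.] ext [59. 56. 10.]
top tin_a 0.68 [171. 223.  19.  16.] top z 119.0 mid [313. 300. 118.] ext [59. 63. 10.]
top scale 0.95 [276. 141.  58.  62.] top z 105.0 mid [ 559. -212.  108.] ext [171. 132.  18.]
top mug 0.84 [377. 179.  28.  16.] top z 96.0 mid [ 488. -555.   97.] ext [72. 80. 12.]
top tumbler 0.69 [103. 178.  21.  16.] top z 114.0 mid [500. 560. 114.] ext [67. 68. 12.]
top tape 0.67 [168. 152.  23.  22.] top z 44.0 mid [592. 306.  45
[... 1324 characters left out ...]
18.  20.] top z 98.0 mid [ 488. -555.  100.] ext [76. 78. 15.]
side tumbler 0.67 [187. 297.  22.  28.] top z 113.0 mid [500. 561. 112.] ext [71. 72. 11.]
side tape 0.84 [190. 241.  20.  21.] top z 43.0 mid [589. 311.  41.] ext [85. 86.  9.]
side stamp 0.62 [210. 206.  14.  14.] top z 79.0 mid [589. 124.  78.] ext [26. 20.  9.]
side stamp 0.6 [216. 249.  17.  33.] top z 127.0 mid [469. 361. 127.] ext [60. 62. 10.]
side scoop 0.62 [294. 121.  42.  14.] top z 34.0 mid [ 315. -492.   35.] ext [175.  70.  12.]
side board 0.84 [181. 202.  88.  88.] top z 22.0 mid [509. 257.  73.] ext [263. 415. 113.]
pan side {'position': [251.8, 143.1], 'p': 0.92} [[ 553.  -244.5   93.6]] [[ 551.7 -240.2   98. ]]
```

View pics/top.png

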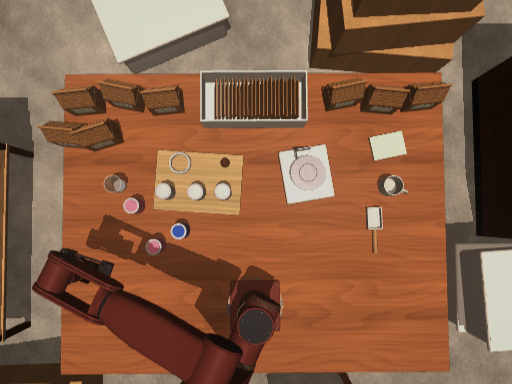

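View pics/side.png

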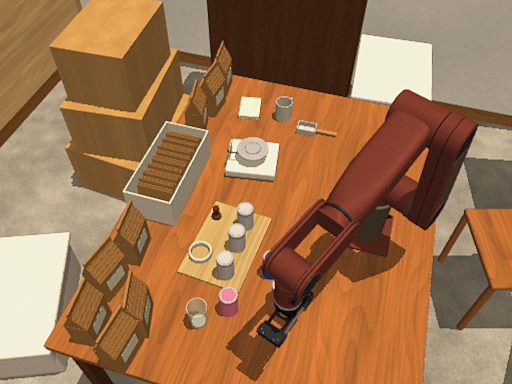

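The top image shows six tin-like objects. Three white-lidded ones stand on the board at about (165,190), (195,190) and (222,190). The pink ones at (131,205) and (153,246) and the blue one at (179,231) stand on the table, so they are look-alikes. The scale is at (307,172). The white ones fit the description; I'll confirm them in a crop and refine the positions.

```bash
python3 - <<'E'
from h import *
cr=[]
for c in("top","side"):
    im=get_image(c)
    f=im["frame"]; cr.append(cv2.resize(f[140:220,145:345] if c=="top" else f[125:285,175:300],(800,320) if c=="top" else (218,280),interpolation=cv2.INTER_CUBIC))
    v,u=np.mgrid[0:384,0:512]; v,u=v.ravel(),u.ravel()
    P=world(im,np.c_[u,v]); ok=im["z_map"].ravel()>0
    def fit(x,y,r,lo,hi):
        m=ok&(np.hypot(P[:,0]-x,P[:,1]-y)<r)&(P[:,2]>lo)&(P[:,2]<hi)
        p=P[m]; (cx,cy),rr=cv2.minEnclosingCircle(p[:,:2].astype(np.float32))
        print(c,"n",m.sum(),"circ",round(cx,1),round(cy,1),round(rr,1),"mean",p.mean(0).round(1),"medz",np.median(p[:,2]).round(1))
    for x,y in((468,359),(468,235),(468,124)): fit(x,y,45,112,140)
    fit(545,-212,82,90,106)
    m=ok&(np.hypot(P[:,0]-560,P[:,1]+212)<170)&(P[:,2]>36)&(P[:,2]<60); p=P[m]
    print("house",cv2.minAreaRect(p[:,:2].astype(np.float32)),np.median(p[:,2]))
    m=ok&(abs(P[:,0]-510)<140)&(abs(P[:,1]-235)<200)&(P[:,2]<25)&(P[:,2]>-10); 
cv2.imwrite("pics/crop.png",cr[0][...,::-1])
E
```

```text
top n 204 circ 471.6 359.1 32.1 mean [471.1 358.7 121.7] medz 121.3
top n 205 circ 468.0 234.1 32.1 mean [467.7 233.5 122.4] medz 122.2
top n 204 circ 467.6 126.5 31.8 mean [468.  126.3 122.9] medz 122.8
top n 852 circ 548.6 -211.6 76.1 mean [ 542.4 -213.5   98.1] medz 98.2
house ((541.9058837890625, -214.00506591796875), (220.47901916503906, 200.7070770263672), 9.292131423950195) 47.48752231465906
side n 237 circ 468.0 358.5 33.8 mean [468.6 360.6 122.2] medz 122.2
side n 211 circ 468.4 234.0 35.1 mean [465.3 234.9 121.5] medz 121.4
side n 191 circ 463.8 126.3 34.6 mean [465.4 128.8 122.6] medz 122.4
side n 570 circ 548.6 -214.6 79.2 mean [ 540.  -212.3   98.2] medz 98.1
house ((539.0086059570312, -212.90341186523438), (220.56663513183594, 210.14407348632812), 9.28405475616455) 47.78237734536344
```

View pics/crop.png

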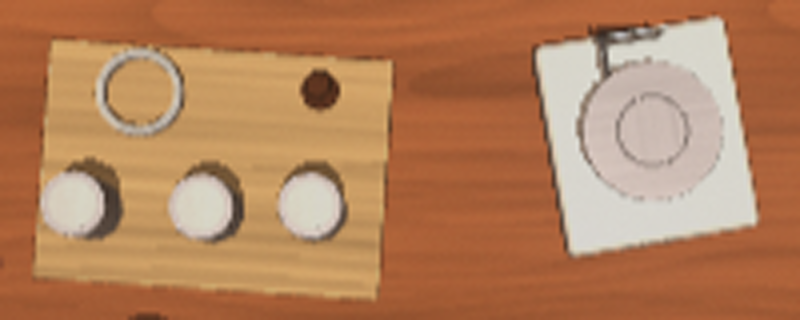

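The crop confirms it: three white-lidded tins stand on the board at crop (75,203), (205,203) and (311,203), with the empty pan and its ring at (652,130). World positions are about (470,359), (468,234) and (467,126), and the pan centre is (541,-213). The lid heights of 122 mm and pan height of 98 mm match the given sizes. I'll start moving.

Emit:
arm_command(motion="-0.4 -0.16 0 0 0 -0.08 0; -0.8 -0.33 0 0 0 -0.16 0; -1 -0.41 0 0 0 -0.203 0; -1 -0.41 0 0 0 -0.203 0; -1 -0.41 0 0 0 -0.203 0", force=25)

```text
time: 1.6
tcp_pos: [295.3, 508.7, 222.7]
tool_rot: [[-1.0, 0.004, -0.0], [0.004, 1.0, 0.001], [0.0, 0.001, -1.0]]
force: [-0.5, 0.6, -0.3]
finger_gap: 1.003
finger_force: 0.0
```

Emit:
arm_command(motion="-0.3 -0.25 0 0 0 0 0; -0.6 -0.5 0 0 0 0 0; -0.73 -0.62 0 0 0 0 0; -0.73 -0.62 0 0 0 0 0")

```text
time: 2.0
tcp_pos: [383.6, 433.7, 222.6]
tool_rot: [[-1.0, 0.004, 0.0], [0.004, 1.0, -0.0], [-0.0, -0.0, -1.0]]
force: [0.4, -0.8, -0.3]
finger_gap: 0.994
finger_force: 0.0
```

Emit:
arm_command(motion="-0.3 -0.25 0 0 0 0 0; -0.6 -0.5 0 0 0 0 0; -0.73 -0.62 0 0 0 0 0; -0.73 -0.62 0 0 0 0 0; -0.73 -0.62 0 0 0 0 0")

```text
time: 2.5
tcp_pos: [468.9, 361.3, 222.4]
tool_rot: [[-1.0, 0.001, -0.001], [0.001, 1.0, 0.001], [0.001, 0.001, -1.0]]
force: [-0.7, 1.0, 0.1]
finger_gap: 1.001
finger_force: 0.0
```

```bash
python3 - <<'E'
from h import *
s=sense();R=np.array(s["tool_rot"]);p=np.array(s["tcp_pos"])
im=get_image("wrist");cv2.imwrite("pics/w1.png",im["frame"][...,::-1])
print(p,im["K"],np.round(im["hand_eye"],2))
K=im["K"];H=np.array(im["hand_eye"])
def wp(u,v,d):
    x=(u-K[0,2])/K[0,0];y=(v-K[1,2])/K[1,1];r=np.hypot(x,y);k=np.where(r>1e-6,np.tan(r)/np.maximum(r,1e-6),1)
    C=np.c_[x*k*d,y*k*d,d]
    return (C@H[:3,:3].T+H[:3,3])@R.T+p
for r in regions_of("wrist","tin_a"):
    v,u=np.where(r["region"]&(im["z_map"]>0))
    P=wp(u,v,im["z_map"][v,u]); T=P[(P[:,2]>114)&(P[:,2]<132)]
    if len(T)>20: print(round(r["p"],2),r["box"],len(T),cv2.minEnclosingCircle(T[:,:2].astype(np.float32)),np.median(T,axis=0).round(1))
E
```

```text
[468.92923138 361.32907253 222.38002699] [[297.31863964   0.         261.23774529]
 [  0.         297.31863964 196.60805483]
 [  0.           0.           1.        ]] [[ 0.0000e+00 -9.6000e-01 -2.8000e-01  7.6800e+01]
 [ 1.0000e+00  0.0000e+00 -0.0000e+00  8.0000e-02]
 [ 0.0000e+00 -2.8000e-01  9.6000e-01 -1.6249e+02]
 [ 0.0000e+00  0.0000e+00  0.0000e+00  1.0000e+00]]
0.76 [102.0, 144.2, 84.1, 80.8] 2898 ((465.6266174316406, 233.14614868164062), 32.39891815185547) [464.2 235.8 122.7]
0.66 [223.9, 148.0, 65.5, 83.5] 3616 ((469.32373046875, 358.76202392578125), 32.13378143310547) [467.5 358.5 122.6]
0.55 [32.0, 151.5, 80.0, 71.0] 1913 ((465.57183837890625, 125.89107513427734), 32.74314498901367) [464.8 131.3 122.7]
```

View pics/w1.png

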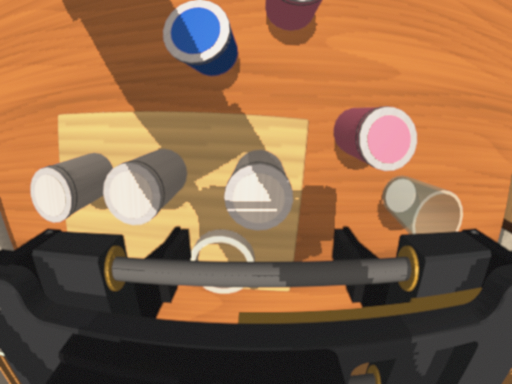

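The wrist view shows the first tin between the fingers at pixel (258,193); it lies at (469.3,358.8). I'll descend on it.

Emit:
arm_command(motion="0 -0.02 0.33 0 0 0 0; 0 -0.02 0.66 0 0 0 0; 0 -0.02 0.66 0 0 0 0; 0 -0.02 0.66 0 0 0 0")

```text
time: 3.0
tcp_pos: [468.7, 358.3, 143.3]
tool_rot: [[-1.0, -0.001, -0.002], [-0.001, 1.0, -0.001], [0.002, -0.001, -1.0]]
force: [0.1, -0.3, 0.6]
finger_gap: 0.999
finger_force: 0.0
```

Emit:
arm_command(motion="0 0 0.3 0 0 0 0; 0 0 0.6 0 0 0 0; 0 0 0.66 0 0 0 0; 0 0 0.66 0 0 0 0.0; 0 0 0.66 0 0 0 1; 0 0 0.66 0 0 0 1; 0 0 0.66 0 0 0 1; 0 0 0.66 0 0 0 1; 0 0 0.66 0 0 0 1; 0 0 0.66 0 0 0 1", force=25)

```text
time: 4.0
tcp_pos: [470.9, 358.4, 65.6]
tool_rot: [[-1.0, 0.001, 0.002], [0.001, 1.0, 0.002], [-0.002, 0.002, -1.0]]
force: [0.9, 1.9, 6.5]
finger_gap: 0.74
finger_force: 25.0
```

Emit:
arm_command(motion="0 0 -0.1 0 0 0 1; 0 0 -0.2 0 0 0 1; 0 0 -0.25 0 0 0 1; 0 0 -0.25 0 0 0 1; 0 0 -0.25 0 0 0 1; 0 0 -0.25 0 0 0 1; 0 0 -0.25 0 0 0 1")

```text
time: 4.7
tcp_pos: [469.5, 357.2, 93.4]
tool_rot: [[-1.0, 0.001, -0.001], [0.001, 1.0, -0.001], [0.001, -0.001, -1.0]]
force: [0.3, -0.2, -7.9]
finger_gap: 0.741
finger_force: 25.0
```

```bash
python3 - <<'E'
from h import *
f=[]
for i in range(8):
    f.append(sense()["force"]); get_image("wrist")
print(np.mean(f,0),np.std(f,0),sense()["tcp_pos"])
E
```

```text
[ 0.26736746  0.00942468 -7.69801367] [0.39240795 0.43993037 0.25536538] [469.96042824 357.50697095  94.1025243 ]
```

The lift reads 7.7 N, so this is the full tin; the scale will confirm it. I'll carry it high to the scale.

Emit:
arm_command(motion="0 0 -0.3 0 0 0 1; 0 0 -0.6 0 0 0 1; 0 0 -0.9 0 0 0 1; 0 0 -0.97 0 0 0 1; 0 0 -0.97 0 0 0 1")

```text
time: 5.6
tcp_pos: [471.0, 358.1, 212.2]
tool_rot: [[-1.0, 0.001, 0.004], [0.001, 1.0, 0.002], [-0.004, 0.002, -1.0]]
force: [0.2, 0.9, -7.9]
finger_gap: 0.743
finger_force: 25.0
```

Emit:
arm_command(motion="-0.02 -0.15 0 0 0 0 1; -0.05 -0.4 0 0 0 0 1; -0.09 -0.7 0 0 0 0 1; -0.12 -0.95 0 0 0 0 1")

```text
time: 6.0
tcp_pos: [482.5, 241.0, 206.9]
tool_rot: [[-1.0, 0.001, -0.005], [0.001, 1.0, -0.003], [0.005, -0.003, -1.0]]
force: [-0.1, -0.1, -7.2]
finger_gap: 0.735
finger_force: 25.0
```

Emit:
arm_command(motion="-0.04 -0.3 0 0 0 0 1; -0.08 -0.63 0 0 0 0 1; -0.12 -0.95 0 0 0 0 1")

```text
time: 6.3
tcp_pos: [496.6, 127.3, 207.2]
tool_rot: [[-1.0, 0.001, -0.005], [0.001, 1.0, -0.001], [0.005, -0.001, -1.0]]
force: [0.4, -0.7, -7.4]
finger_gap: 0.741
finger_force: 25.0
```

Emit:
arm_command(motion="-0.04 -0.3 0 0 0 0 1; -0.08 -0.63 0 0 0 0 1; -0.12 -0.95 0 0 0 0 1")

```text
time: 6.6
tcp_pos: [510.9, 13.6, 207.3]
tool_rot: [[-1.0, 0.001, -0.005], [0.001, 1.0, 0.0], [0.005, 0.0, -1.0]]
force: [1.1, 0.0, -7.0]
finger_gap: 0.738
finger_force: 25.0
```

Emit:
arm_command(motion="-0.04 -0.3 0 0 0 0 1; -0.08 -0.6 0 0 0 0 1; -0.12 -0.85 0 0 0 0 1; -0.12 -0.95 0 0 0 0 1; -0.12 -0.95 0 0 0 0 1; -0.12 -0.95 0 0 0 0 1; -0.12 -0.95 0 0 0 0 1")

```text
time: 7.3
tcp_pos: [526.4, -97.4, 209.4]
tool_rot: [[-1.0, 0.0, -0.002], [0.0, 1.0, 0.001], [0.002, 0.001, -1.0]]
force: [0.4, -0.0, -7.4]
finger_gap: 0.737
finger_force: 25.0
```

```bash
cat >> h.py <<'E'
def wristpts():
    s=sense();R=np.array(s["tool_rot"]);p=np.array(s["tcp_pos"]);im=get_image("wrist")
    K=im["K"];H=np.array(im["hand_eye"]);v,u=np.mgrid[0:384,0:512];d=im["z_map"]
    x=(u-K[0,2])/K[0,0];y=(v-K[1,2])/K[1,1];r=np.hypot(x,y)+1e-9;k=np.tan(r)/r
    C=np.stack([x*k*d,y*k*d,d],-1)
    return im,s,(C@H[:3,:3].T+H[:3,3])@R.T+p
E
python3 - <<'E'
from h import *
im,s,P=wristpts();print(s["tcp_pos"],s["force"],s["finger_gap"])
cv2.imwrite("pics/w2.png",im["frame"][...,::-1])
ok=im["z_map"]>0
for lo,hi in((92,104),(42,54)):
    Q=P[ok&(P[...,2]>lo)&(P[...,2]<hi)&(abs(P[...,1]+213)<130)&(abs(P[...,0]-541)<(75 if lo>90 else 140))]
    print(len(Q),np.median(Q,axis=0),Q.min(0),Q.max(0),cv2.minEnclosingCircle(Q[:,:2].astype(np.float32)),cv2.minAreaRect(Q[:,:2].astype(np.float32)))
for l in landmark_of("wrist","pan_centre"):
    c,r=np.round(l["position"]).astype(int);print(l,P[r,c])
E
```

```text
[526.44992572 -97.39095131 209.42087965] [ 0.42131346 -0.02475845 -7.43830193] 0.7368750154662135
10248 [ 526.20898478 -207.29579375   98.52632174] [ 470.59038071 -284.89550694   92.45672094] [ 599.3932826  -145.69129574  101.34635808] ((539.7349243164062, -215.7556610107422), 70.4273910522461) ((531.9219970703125, -211.6600341796875), (138.2836151123047, 121.52572631835938), 66.83146667480469)
9311 [ 465.92540572 -179.8389816    48.23524474] [ 417.89587098 -327.40981105   42.03995151] [ 571.40151111 -117.96022378   51.32436063] ((485.85760498046875, -222.14105224609375), 109.76560974121094) ((505.9971008300781, -220.4355926513672), (149.8125457763672, 198.67648315429688), 9.057045936584473)
{'position': [146.1, 209.4], 'p': 0.77} [ 541.66808771 -214.7956112    99.12824967]
{'position': [426.8, 132.2], 'p': 0.65} [461.57951072  94.71940864  60.8903085 ]
```

View pics/w2.png

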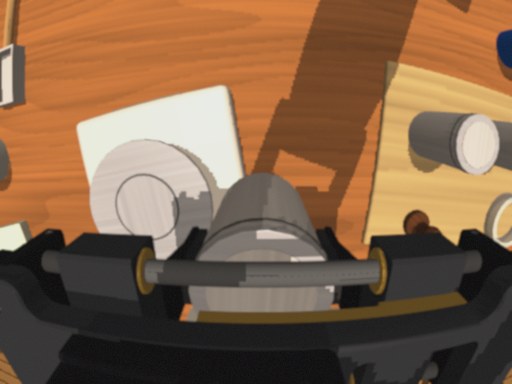

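The wrist view shows the held tin upright with the pan's ring at (147,207). The pan centre is about (541,-214.5). I'll move over it and lower to just above.

Emit:
arm_command(motion="-0.04 -0.3 0 0 0 0 1; -0.08 -0.6 0 0 0 0 1; -0.12 -0.85 0.1 0 0 0 1; -0.12 -0.97 0.2 0 0 0 1; -0.12 -0.97 0.3 0 0 0 1; -0.12 -0.97 0.38 0 0 0 1; -0.12 -0.97 0.38 0 0 0 1; -0.12 -0.97 0.38 0 0 0 1; -0.12 -0.97 0.38 0 0 0 1")

```text
time: 8.3
tcp_pos: [542.1, -214.4, 165.8]
tool_rot: [[-1.0, -0.0, 0.001], [-0.0, 1.0, -0.001], [-0.001, -0.001, -1.0]]
force: [-0.2, 0.9, -7.0]
finger_gap: 0.737
finger_force: 25.0
```

```bash
python3 - <<'E'
from h import *
im,s,P=wristpts();print(s["tcp_pos"],s["force"])
f=im["frame"]
for l in landmark_of("wrist","pan_centre"): 
    c,r=np.round(l["position"]).astype(int);print(l,P[r,c])
out=[f]
for c in("side","top"):
    g=get_image(c);Z=g["z_map"];v,u=np.mgrid[0:384,0:512];W=world(g,np.c_[u.ravel(),v.ravel()])
    if c=="side": cv2.imwrite("pics/s3.png",cv2.resize(g["frame"][110:190,200:300],(600,480),interpolation=cv2.INTER_CUBIC)[...,::-1])
ok=im["z_map"]>0
Q=P[ok&(P[...,2]>94)&(P[...,2]<103)&(np.hypot(P[...,0]-541,P[...,1]+214)<85)&(P[...,0]<590)]
print(len(Q),cv2.minEnclosingCircle(Q[:,:2].astype(np.float32)),Q.min(0),Q.max(0))
E
```

```text
[ 542.07798669 -214.35060474  165.83549641] [-0.21077966  0.90186991 -6.98853095]
10858 ((539.7534790039062, -215.11448669433594), 70.03507232666016) [ 470.96424249 -284.75478554   94.5008435 ] [ 567.1050092  -145.34918431  100.85871699]
```

View pics/s3.png

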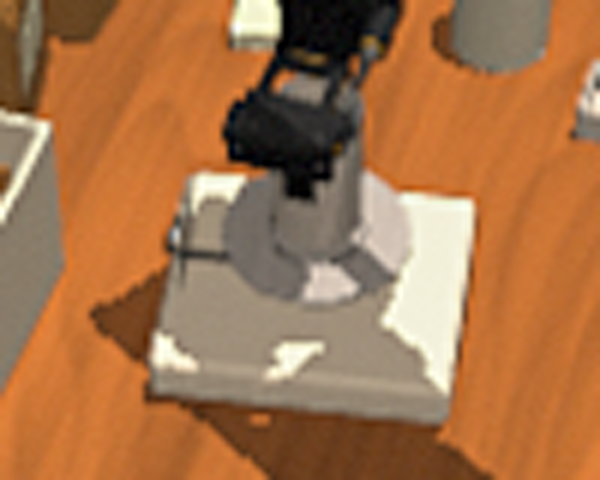

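The side crop shows the tin hanging upright over the pan's middle. Now I'll lower it slowly.

Emit:
arm_command(motion="0.01 0 0.03 0 0 0 1; 0.01 0 0.06 0 0 0 1; 0.01 0 0.09 0 0 0 1; 0.01 0 0.11 0 0 0 1; 0.01 0 0.125 0 0 0 1; 0.01 0 0.14 0 0 0 1; 0.01 0 0.155 0 0 0 1; 0.01 0 0.17 0 0 0 1; 0.01 0 0.17 0 0 0 1; 0.01 0 0.17 0 0 0 1")

```text
time: 9.5
tcp_pos: [540.3, -215.0, 144.8]
tool_rot: [[-1.0, 0.001, 0.0], [0.001, 1.0, -0.0], [-0.0, -0.0, -1.0]]
force: [-0.4, 1.1, -3.5]
finger_gap: 0.734
finger_force: 25.0
```

```bash
cat > f.py <<'E'
from h import *
f=[]
for i in range(6):
    s=sense();f.append(list(s["force"])+list(s["tcp_pos"]));im=get_image("wrist")
print(s["time"],np.mean(f,0).round(2))
im,s,P=wristpts();r=np.hypot(P[...,0]-540,P[...,1]+215)
m=(im["z_map"]>0)&(r<66)&(r>40)&(P[...,2]<103)&(P[...,2]>65);print("pan z",np.median(P[m][:,2]),m.sum())
E
python3 f.py
```

```text
9.75 [  -1.07    0.66   -3.9   540.34 -215.    144.76]
pan z 91.26384027473487 8422
```

Emit:
arm_command(motion="0 0 0.015 0 0 0 1; 0 0 0.03 0 0 0 1; 0 0 0.045 0 0 0 1; 0 0 0.06 0 0 0 1; 0 0 0.07 0 0 0 1; 0 0 0.07 0 0 0 1; 0 0 0.07 0 0 0 1")

```text
time: 10.55
tcp_pos: [540.4, -215.0, 136.4]
tool_rot: [[-1.0, 0.001, 0.0], [0.001, 1.0, -0.0], [-0.0, -0.0, -1.0]]
force: [-2.0, 1.6, -0.1]
finger_gap: 0.742
finger_force: 25.0
```

```bash
python3 f.py
```

```text
10.8 [-1.8900e+00  7.1000e-01 -2.7000e-01  5.4039e+02 -2.1503e+02  1.3635e+02]
pan z 82.94434227224518 8431
```

The pan has sunk about 15.5 mm and takes all the weight, so this is the full tin. I'll ease the grip, open and rise.

Emit:
arm_command(motion="0 0 0 0 0 0 1; 0 0 0 0 0 0 1; 0 0 0 0 0 0 1", force=4)

```text
time: 11.2
tcp_pos: [540.4, -215.0, 136.2]
tool_rot: [[-1.0, 0.001, 0.0], [0.001, 1.0, -0.0], [-0.0, -0.0, -1.0]]
force: [-1.8, 0.7, -1.2]
finger_gap: 0.745
finger_force: 4.0
```

Emit:
arm_command(motion="0 0 0 0 0 0 0.2; 0 0 0 0 0 0 0.15; 0 0 0 0 0 0 0.1; 0 0 0 0 0 0 0.05; 0 0 0 0 0 0 0; 0 0 0 0 0 0 0; 0 0 0 0 0 0 0; 0 0 0 0 0 0 0")

```text
time: 12.0
tcp_pos: [540.2, -215.0, 136.1]
tool_rot: [[-1.0, 0.001, -0.0], [0.001, 1.0, -0.0], [0.0, -0.0, -1.0]]
force: [0.6, 0.2, 0.3]
finger_gap: 1.001
finger_force: 0.0
```

```bash
python3 f.py
```

```text
12.25 [ 2.0000e-02  3.1000e-01  3.0000e-02  5.4025e+02 -2.1495e+02  1.3613e+02]
pan z 81.3134020696321 8880
```

Released; I'll rise straight up and away, then check.

Emit:
arm_command(motion="0 0 -0.1 0 0 0 0; 0 0 -0.3 0 0 0 0; 0 0 -0.6 0 0 0 0; 0 0 -0.9 0 0 0 0; 0 0 -1 0 0 0 0; 0 0 -1 0 0 0 0")

```text
time: 12.95
tcp_pos: [541.6, -215.7, 259.5]
tool_rot: [[-1.0, 0.001, 0.005], [0.001, 1.0, -0.003], [-0.005, -0.003, -1.0]]
force: [1.1, -0.5, -0.2]
finger_gap: 1.0
finger_force: 0.0
```

Emit:
arm_command(motion="0.3 0.3 0 0 0 0 0; 0.6 0.6 0 0 0 0 0; 0.9 0.9 0 0 0 0 0; 0.9 0.9 0 0 0 0 0; 0.9 0.9 0 0 0 0 0; 0.9 0.9 0 0 0 0 0")

```text
time: 13.55
tcp_pos: [432.8, -107.4, 255.7]
tool_rot: [[-1.0, 0.001, -0.0], [0.001, 1.0, -0.0], [0.0, -0.0, -1.0]]
force: [1.2, 0.4, 0.3]
finger_gap: 0.999
finger_force: 0.0
```

```bash
python3 - <<'E'
from h import *
im,s,P=wristpts();print(s["time"],s["tcp_pos"],s["force"])
for c in("top","side"):
    g=get_image(c);v,u=np.mgrid[0:384,0:512];W=world(g,np.c_[u.ravel(),v.ravel()]);ok=g["z_map"].ravel()>0
    r=np.hypot(W[:,0]-540,W[:,1]+215);rr=np.hypot(W[:,0]-541,W[:,1]+214)
    T=W[ok&(r<50)&(W[:,2]>180)&(W[:,2]<205)];p=W[ok&(rr<66)&(rr>40)&(W[:,2]>65)&(W[:,2]<103)]
    if len(T):print(c,"tin",cv2.minEnclosingCircle(T[:,:2].astype(np.float32)),np.median(T,0),"pan z",np.median(p[:,2]))
    A=[g["frame"][120:220,100:345] if c=="top" else g["frame"][110:270,190:300]]
    cv2.imwrite(f"pics/e_{c}.png",cv2.resize(A[0],None,fx=3,fy=3)[...,::-1])
E
```

```text
13.55 [ 432.82959009 -107.37530024  255.69830379] [1.17965694 0.43309657 0.34278543]
top tin ((539.6775512695312, -213.1775665283203), 32.39933395385742) [ 540.70386564 -211.82775394  191.93263071] pan z 81.35527261006739
side tin ((542.152587890625, -215.4398193359375), 37.816158294677734) [ 541.64032972 -211.69924465  190.99728114] pan z 81.68042919740726
```

View pics/e_side.png

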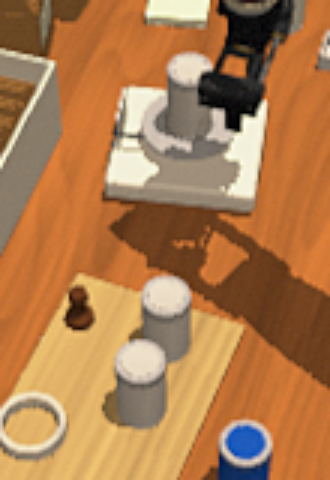

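View pics/e_top.png

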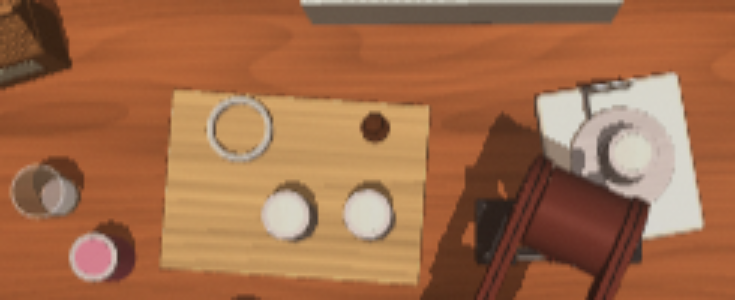

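The pictures show the full tin upright at the pan's middle, with the pan 16.5 mm down. The other two tins stand on the board at (290,215) and (368,212) in the top crop, and nothing else in view has been disturbed. I'm handing in.

```bash
python3 -c "
from bench import *
print(finish_job())"
```

```text
the job is handed in; nothing more can be done
None
```

The full tin (about 7.4 N when lifted; it sinks the pan about 16.5 mm) stands centred and released on the scale, the other two tins are still standing on the board, and the job is handed in.

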